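# Roll a bottle over the rib into the sprung check nest with a paddle

### The arm

A 6-joint arm with a two-finger parallel gripper is mounted at the origin on a cart in front of the work surface, level with it; the furniture and walls round the work are solid. World frame = base frame: x ahead of the robot, y to its left, z up, the work surface at z = 0. Lengths are in m, angles in rad, forces in N, time in s.
With the tool pointing down it reaches from about 0.275 to 0.85 m from the base axis. Payload 19 kg.
Tool frame: the origin (TCP) lies at the very end of the fingers, on their centre line; the grasp point (between the pads) lies 19 mm behind it; z points along the fingers, y is the line along which they close (so a half turn about z gives the same grasp; the last joint's range is limited). The gripper opens to 85 mm and grips with 20 to 120 N. Pads are 22 mm wide; open, the fingers measure 114 mm over their backs; the gripper's body (76 mm by 85 mm) begins 54 mm behind the grasp point. The pads swing forward as they close: fully open they stand 13 mm farther back than shut.
Start: joints at [-1.454, 0.15, 1.437, -0, 1.554, -0.134], TCP at [0.143, -0.557, 0.231] pointing down, gripper open.
Joint ranges: [-2.8, 2.8], [-0.68, 2.1], [0.12, 2.68], [-1.39, 4.53], [0.16, 2.79], [-2.81, 2.81]. Speed limits (rad/s): [1.89, 1.89, 2.22, 3.01, 3.01, 3.01].

### API

Orientations are given as [roll, pitch, yaw] about the fixed x, y, z axes, in that order (R = Rz(yaw) Ry(pitch) Rx(roll)).
In Python, from station import robot gives the robot as it stands.
- The arm moves only by the shell command python3 -m creep 'ROWS' [OPENING] [FORCE]. ROWS is JSON, a list that holds one entry, the list of rows, each a list of 6 numbers: the shift along the tool's x, y, z each as a share of 0.025 m, from -1 to 1, then the turn, a rotation vector about the tool's x, y, z each as a share of 0.08 rad, from -1 to 1. A call has 1 to 8 rows; each row shifts and turns the commanded pose from where the row before left it, along the tool's axes as they then stand; what a row does not reach is not made up. A row lasts 1/10 s, in which the tool goes at most 50 mm and 8.59 degrees, less where a joint would pass 70% of its speed; a pose out of reach is approached as far as the arm can. A call with a number of a shift or a turn outside -1 to 1 is refused whole. A call with a gripper value outside its range is refused whole. OPENING is the closure, from 0 (fully open) to 1 (shut), set as the call begins (- or left out, the last holds). The fingers move at their own pace and stop on an object; FORCE is the grip in N (left out, the last holds). Time passes only in rows, so rows that do not move let the fingers close. It gives the time, the measured TCP pose, the force, the opening and the grip force at its end, in the units of the state.
- robot.read_state(): the state, without advancing time (a new reading comes with each control period).
- robot.get_image(name): name is "scene" or "top" or "wrist"; returns (picture, depth): 480x640x3 uint8, blue, green, red; 480x640 float32, m along the optical axis (not along the pixel's ray), 0 where there is no reading.
- robot.get_calibration(name): a dict with "camera_matrix" (3x3 intrinsics, pixels), "dist_coeffs" ([k1, k2, p1, p2, k3] as OpenCV has them; the pictures are not rectified), "R" (3x3) and "t" (3): a world point X has camera coordinates R X + t; the wrist camera has in their place "T_tool_cam" (4x4, takes a point from camera to tool coordinates, whose origin is the TCP and whose axes are the flange's). Camera axes: x right, y down, z forward; pixel columns grow to the right and rows downward; lengths in m; the calibration is good to about 2 mm. A picture is of the moment at which its call begins: read the wrist's pose just before it. get_calibration takes no time and is no camera call.
- robot.hand_in(): hands the job in; it is judged then, once.
The state is a dict: "t": time; "joints": joint angles; "qd": joint speeds; "effort": joint torques, N m; "ee_pos": TCP position; "ee_rot": TCP orientation; "force": force on the tool from outside, world axes, zero at the start; "moment": the same for the moment, N m; "width": opening from 0.0 (shut) to 1.0 (fully open); "grip_force": force on a finger pad.
Only numpy, scipy, OpenCV 4.12 (cv2) and the standard library are available. Lean on these libraries where they do the work, as an engineer would, in place of code of your own. Each camera call takes 0.05 s, during which the arm holds its last target. There are 200 camera calls.

### The job

Take the paddle out of its stand and with its blade gently roll the lying brown bottle along the metal lane, over the low rib and on against the white sprung pad, and keep it pressed against the pad with about 5 N for a good second, no harder. Then back the paddle off, leaving the bottle lying in the nest between rib and pad, and stand the paddle upright back in the slot of its stand. Touch the bottle with the paddle only and leave the other things alone.

Things in the scene. Friction and masses are not known exactly. Their poses are not given: they have to be found in the camera images.
- lane: Straight flat aluminium track fixed to the bench, 320 mm long, 142 mm wide. Origin: centre of its underside. x: rolling direction, from the open end (x = -160 mm) near which the bottle starts to the end with the grey carriage; z up. Rolling floor 8 mm above the origin; guide walls (inner faces at y = +-66 mm, 5 mm thick) rise to 30 mm.
- lane_mid (a point): Lane floor on its midline, x = +30 mm from the lane's origin. A grey carriage is clamped astride the lane at a place NOT measured (find it by feel or eye): a steel rib across the floor, 4 mm high, 8 mm wide, its centre within 30 mm of this point along x; 47 mm beyond it the face of a stiffly sprung pad (about 1.2 N per mm). A bottle in the nest has its axis about 18 mm beyond the rib's centre.
- bottle_center (a point): Centre of a brown glass bottle with black cap, lying across the lane: 58 mm diameter, 125 mm long (straight part: the 85 mm at its base), 0.28 to 0.42 kg. Point half-way along its axis; z from base to cap (lane's +y); turns as it rolls. On the flat it rolls under less than 1 N; over the rib takes 1 to 4 N, then it drops forward into the nest, touching the white slippery pad (90 mm wide).
- paddle_grip (a point): Point on the paddle's black handle axis, 95 mm above the paddle's lower edge. White slippery plastic blade 90 mm wide (y), 10 mm thick (x), 50 mm high; handle above it 16 mm thick (x), 24 mm wide (y), top 132 mm above the lower edge; 0.10 kg. z up along the handle; both blade faces alike. It stands in the stand's slot, lower edge 8 mm above the bench.
- stand: Grey holder fixed to the bench beside the lane, on the robot's side. Origin: centre of its underside, z up. Open slot, floor 8 mm above the bench, 16 mm wide along its x, 98 mm long along its y (3 to 4 mm play to each side of the blade), walls to 41 mm, flared lips to 50 mm. The paddle stands in its middle.
- beaker: Clear glass beaker, 71 mm wide, 88 mm high, behind the lane; a bystander. Origin: centre of its underside.
- dose_bottle: Small white bottle, 38 mm wide, 78 mm high, left of the lane; a bystander. Origin: centre of its underside.

How it is judged:
By the outcome, as a careful person would: the job done as asked, in the order asked, and still so for the second after the job is handed in, with the robot touching nothing.
It also fails if it takes over 70 s, if anything falls off the work surface, if the arm or the gripper's body presses on something with over 40 N, if the wrist force passes 120 N, or if a joint passes its speed limit or range.

## Working session

There is one attempt and no reset: what is moved stays moved. The work goes in short steps, Python scripts to look and compute and a shell command to move; the robot and the scene stay as the last step left them, time stands still between calls to the robot, and variables do not carry over. Pictures are saved under pics/ and viewed, at most 10 in all, crops included, and the job is handed in when it is done.

```bash
mkdir -p pics; ls
python3 - <<'E'
from station import robot
import cv2,numpy as np
s=robot.read_state();print({k:np.round(v,3).tolist() for k,v in s.items()})
for n in("scene","top"):
    im,d=robot.get_image(n);cv2.imwrite(f"pics/{n}0.png",im);np.save(f"pics/{n}0.npy",d)
    c=robot.get_calibration(n);print(n,{k:np.round(v,3).tolist() for k,v in c.items()},(d>0).mean())
print(robot.get_calibration("wrist"))
E
```

```text
pics
{'t': 0.0, 'joints': [-1.454, 0.151, 1.438, 0.0, 1.554, -0.134], 'qd': [-0.0, -0.001, 0.001, 0.001, 0.002, 0.001], 'effort': [-0.002, -71.304, -57.087, -0.0, 0.009, 0.0], 'ee_pos': [0.143, -0.557, 0.231], 'ee_rot': [-3.14, -0.0, 0.251], 'force': [-0.162, -0.711, -0.255], 'moment': [-0.031, -0.068, -0.007], 'grip_force': 0.0, 'width': 1.004}
scene {'camera_matrix': [[503.943, 0.0, 311.316], [0.0, 503.943, 248.596], [0.0, 0.0, 1.0]], 'dist_coeffs': [0.037, 0.0, 0.0, 0.0, 0.0], 'R': [[0.836, -0.549, 0.023], [-0.263, -0.437, -0.86], [0.482, 0.713, -0.509]], 't': [-0.588, 0.165, 0.751]} 0.9956608072916666
top {'camera_matrix': [[452.525, 0.0, 314.433], [0.0, 452.525, 243.948], [0.0, 0.0, 1.0]], 'dist_coeffs': [0.015, 0.0, 0.0, 0.0, 0.0], 'R': [[0.001, -1.0, 0.028], [-0.999, -0.002, -0.036], [0.036, -0.028, -0.999]], 't': [-0.207, 0.578, 0.915]} 0.99599609375
{'camera_matrix': array([[415.20398477,   0.        , 319.65624186],
       [  0.        , 415.20398477, 235.96792414],
       [  0.        ,   0.        ,   1.        ]]), 'dist_coeffs': array([-0.06198398,  0.        ,  0.        ,  0.        ,  0.        ]), 'T_tool_cam': array([[ 4.80275599e-04, -9.54182966e-01, -2.99223389e-01,
         7.62995083e-02],
       [ 9.99999883e-01,  4.42562440e-04,  1.93801699e-04,
        -3.78544207e-04],
       [-5.24972464e-05, -2.99223447e-01,  9.54183067e-01,
        -1.41658179e-01],
       [ 0.00000000e+00,  0.00000000e+00,  0.00000000e+00,
         1.00000000e+00]])}
```

View pics/top0.png

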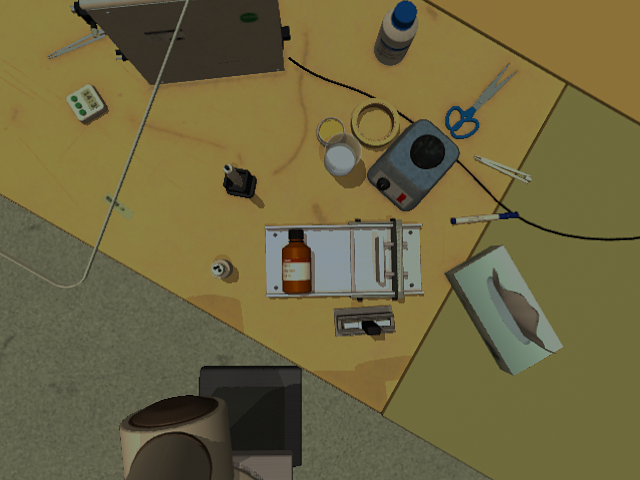

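View pics/scene0.png

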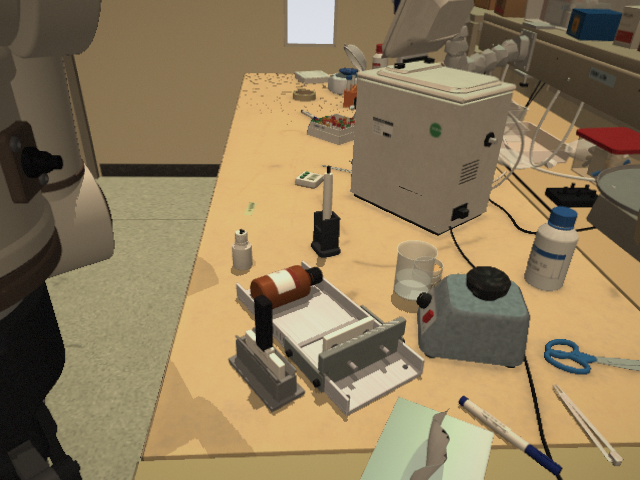

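The top view shows the lane at px (265,225)–(422,298), with its rolling direction to the right (world −y). The bottle is at (296,262), the rib near x≈352 and the pad near x≈380. The stand with the paddle is at (365,323), its slot running along world y, so the paddle needs a quarter turn. The scene view confirms the layout.

```bash
cat > h.py <<'E'
import numpy as np,cv2
from station import robot
def cloud(d,K,dist,R,t):
    h,w=d.shape;u,v=np.meshgrid(np.arange(w),np.arange(h))
    p=cv2.undistortPoints(np.stack([u,v],-1).reshape(-1,1,2).astype(np.float64),K,dist).reshape(h,w,2)
    P=np.dstack([p*d[...,None],d]); return (P-t)@R   # R^T (P-t)
def world(n,d):
    c=robot.get_calibration(n);return cloud(d,*[np.array(c[k]) for k in("camera_matrix","dist_coeffs","R","t")])
def rect(P,m,name):
    q=P[m][:,:2].astype(np.float32)*1000
    (c,s,a)=cv2.minAreaRect(q);print(name,len(q),"c",np.round(c,1),"size",np.round(s,1),"ang",round(a,1),"z med",np.round(np.median(P[m][:,2])*1000,1))
E
python3 - <<'E'
from h import *
d=np.load("pics/top0.npy");im=cv2.imread("pics/top0.png");P=world("top",d);z=P[...,2]
hsv=cv2.cvtColor(im,cv2.COLOR_BGR2HSV)
def roi(a,b,c,e):
    m=np.zeros(d.shape,bool);m[b:e,a:c]=1;return m
S=roi(325,300,405,345);L=roi(255,215,432,306)
rect(P,S&(z>.03)&(z<.055),"stand");rect(P,S&(z>.1),"handle");rect(P,S&(z>.12),"handletop")
print("bench z",np.median(z[320:345,270:320]))
rect(P,L&(z>.005)&(z<.04),"lane")
br=L&(hsv[...,1]>120)&(hsv[...,0]<14)&(z>.04);rect(P,br,"brown")
rect(P,L&(z>.042)&roi(265,215,320,306),"bottle>42"); print("bottle max z",z[L&roi(265,215,320,306)].max())
# profile along row 275: y, z
for r in(250,275):
    print([(u,round(P[r,u,1]*1000),round(z[r,u]*1000)) for u in range(310,424,2)])
c=P[262,330];print("lane floor",c)
# wall lines: far & near
for nm,rows in(("far",(222,232)),("near",(290,302))):
    pts=[]
    for u in range(270,345,3):
        k=rows[0]+np.argmax(z[rows[0]:rows[1],u]);pts.append(P[k,u])
    pts=np.array(pts);f=np.polyfit(pts[:,1],pts[:,0],1);print(nm,f,pts[:,2].mean(),pts[:,0].mean())
E
```

```text
stand 637 c [ 420.9 -306.8] size [ 35.6 111. ] ang 3.8 z med 45.3
handle 198 c [ 474.1 -244.3] size [188.1  24.3] ang 49.5 z med 138.8
handletop 162 c [ 474.2 -244.4] size [188.1  23.7] ang 49.4 z med 139.4
bench z 0.0002781823000676737
lane 8518 c [ 539.6 -262.6] size [180.9 340.8] ang 2.0 z med 8.8
brown 833 c [ 540.8 -169. ] size [116.4  56.8] ang 1.6 z med 60.0
bottle>42 1592 c [ 544.8 -169.4] size [124.   57.2] ang 0.9 z med 60.7
bottle max z 0.9403095842184904
[(310, -197, 42), (312, -202, 9), (314, -206, 8), (316, -210, 7), (318, -214, 10), (320, -218, 14), (322, -222, 9), (324, -226, 7), (326, -230, 11), (328, -235, 8), (330, -239, 8), (332, -243, 9), (334, -247, 9), (336, -251, 8), (338, -255, 7), (340, -259, 9), (342, -263, 11), (344, -268, 8), (346, -272, 7), (348, -276, 9), (350, -280, 11), (352, -284, 13), (354, -288, 7), (356, -293, 7), (358, -297, 8), (360, -300, 12), (362, -305, 9), (364, -309, 10), (366, -313, 6), (368, -317, 7), (370, -321, 10), (372, -326, 4), (374, -330, 8), (376, -330, 29), (378, -330, 53), (380, -333, 59), (382, -337, 61), (384, -350, 8), (386, 
[... 733 characters left out ...]
362, -305, 6), (364, -309, 10), (366, -312, 12), (368, -318, 5), (370, -321, 10), (372, -326, 7), (374, -329, 10), (376, -331, 22), (378, -331, 50), (380, -333, 58), (382, -337, 59), (384, -344, 41), (386, -349, 38), (388, -353, 38), (390, -357, 39), (392, -361, 35), (394, -365, 38), (396, -365, 59), (398, -367, 67), (400, -370, 70), (402, -374, 69), (404, -392, 9), (406, -396, 6), (408, -401, 6), (410, -404, 7), (412, -409, 8), (414, -412, 9), (416, -417, 7), (418, -421, 9), (420, -424, 10), (422, -432, -2)]
lane floor [ 0.54112689 -0.23855092  0.00993693]
far [-0.04041213  0.60424591] 0.03478791766135026 0.6118840555743494
near [0.02326569 0.48690162] 0.0781094903805548 0.48256137753349854
```

Run:
```python
import cv2
im=cv2.imread("pics/top0.png");cv2.imwrite("pics/topc.png",cv2.resize(im[210:345,255:435],None,fx=4.4,fy=4.4,interpolation=cv2.INTER_CUBIC))
```

```text
(no output)
```

View pics/topc.png

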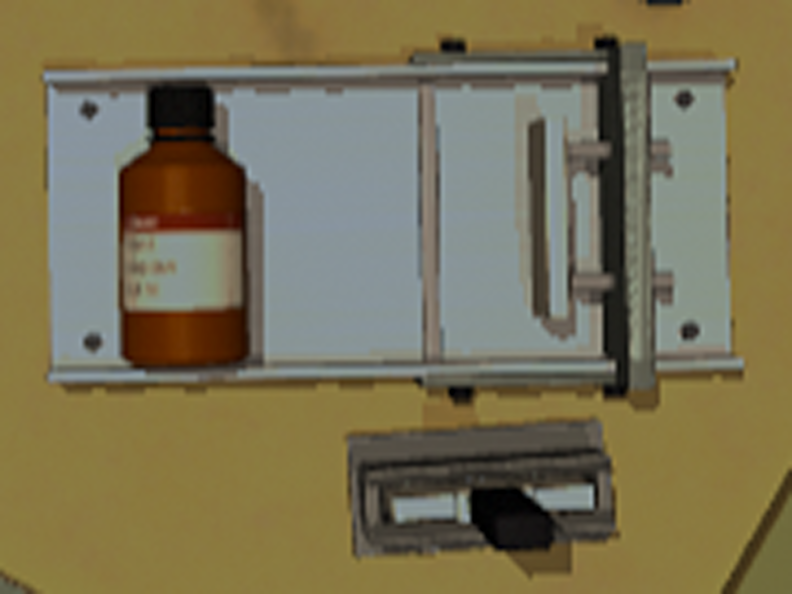

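The crop shows the rib at crop x≈430 (u≈352.7, world y≈−0.285) and the pad face at y≈−0.331, which matches the 47 mm given. The lane is turned about 1° in the picture and the stand about 3–4°. Next I clean out the depth dropouts and get the exact handle and stand poses.

Run:
```python
from h import *
d=np.load("pics/top0.npy");P=world("top",d);z=P[...,2];z[d==0]=-1
def roi(a,b,c,e):
    m=np.zeros(d.shape,bool);m[b:e,a:c]=1;return m
S=roi(325,300,405,345)
rect(P,S&(z>.13)&(z<.15),"handletop");rect(P,S&(z>.005)&(z<.055),"standbase");rect(P,S&(z>.035)&(z<.055),"stand upper");rect(P,S&(z>.054)&(z<.066),"blade top")
L=roi(255,215,432,306)
for nm,a,b in(("far",218,232),("near",290,304)):
    q=P[L&roi(267,a,345,b)&(z>.022)&(z<.038)][:,:2];f=np.polyfit(q[:,1],q[:,0],1);print(nm,len(q),np.round(f,4),"x at y=-.25",np.polyval(f,-.25))
q=P[L&(z>.004)&(z<.013)];rect(P,L&(z>.004)&(z<.013),"floor")
# wrist-scene view of handle
ds=np.load("pics/scene0.npy");Q=world("scene",ds);zs=Q[...,2];zs[ds==0]=-1
m=np.zeros(ds.shape,bool);m[290:355,245:285]=1
rect(Q,m&(zs>.075)&(zs<.15)&(Q[...,0]>.35)&(Q[...,0]<.5),"handle scene")
```

```text
handletop 133 c [ 420.1 -307.1] size [16.4 23.8] ang 4.0 z med 139.5
standbase 1265 c [ 423.5 -300. ] size [ 81.3 139.1] ang 4.9 z med 30.7
stand upper 598 c [ 420.9 -306.8] size [ 35.6 111. ] ang 3.8 z med 45.9
blade top 180 c [ 422.4 -306.8] size [15.  88.3] ang 4.1 z med 58.3
far 211 [-0.0197  0.6103] x at y=-.25 0.6152309399269471
near 209 [-0.021   0.4732] x at y=-.25 0.4784762703642881
floor 7075 c [ 545.7 -269.7] size [359.2 186.7] ang 90.0 z med 8.3
handle scene 792 c [ 421.3 -308.4] size [16.6 25.1] ang 2.4 z med 115.0
```

Poses found:
- **Paddle grip:** (0.4205, −0.307, 0.103), thin axis at 4°.
- **Lane:** midline x≈0.547 at y=−0.25, direction (0.02, −1).
- **Bottle:** (0.545, −0.169).

I'll move above the paddle at the current yaw, then turn to yaw 94° so the fingers close on the 16 mm faces.

```bash
python3 -m creep '[[[0.945,-0.495,0,0,0,0],[0.945,-0.495,0,0,0,0],[0.945,-0.495,0,0,0,0],[0.945,-0.495,0,0,0,0],[0.945,-0.495,0,0,0,0],[0.945,-0.495,0,0,0,0],[0.945,-0.495,0,0,0,0]]]' 0
python3 -m creep '[[[0.945,-0.495,0,0,0,0],[0.945,-0.495,0,0,0,0],[0.945,-0.495,0,0,0,0],[0.945,-0.495,0,0,0,0],[0.945,-0.495,0,0,0,0],[0.945,-0.495,0,0,0,0],[0.945,-0.495,0,0,0,0]]]'
python3 -m creep '[[[0,0,0,0,0,-1],[0,0,0,0,0,-1],[0,0,0,0,0,-1],[0,0,0,0,0,-1],[0,0,0,0,0,-1],[0,0,0,0,0,-1],[0,0,0,0,0,-1],[0,0,0,0,0,-1]]]'
python3 -m creep '[[[0,0,0,0,0,-1],[0,0,0,0,0,-1],[0,0,0,0,0,-1],[0,0,0,0,0,-1],[0,0,0,0,0,-1],[0,0,0,0,0,-1],[0,0,0,0,0,-1],[0,0,0,0,0,-1]]]'
python3 -m creep '[[[0,0,0,0,0,-1],[0,0,0,0,0,-0.4],[0,0,0,0,0,0]]]'
cat >> h.py <<'E'
from scipy.spatial.transform import Rotation as Ro
def togo(p,yaw=None):
    s=robot.read_state();R=Ro.from_euler("xyz",s["ee_rot"])
    print("t",round(s["t"],2),"pos",np.round(s["ee_pos"],4),"rpy",np.round(s["ee_rot"],3),"F",np.round(s["force"],2),"w",round(s["width"],3),"g",round(s["grip_force"],1))
    print("shift/25mm in tool",np.round(R.inv().apply(np.array(p)-s["ee_pos"])/.025,2))
    if yaw is not None:
        print("turn/.08 in tool",np.round((R.inv()*Ro.from_euler("xyz",[np.pi,0,yaw])).as_rotvec()/.08,2))
def wristcloud():
    s=robot.read_state();im,d=robot.get_image("wrist");c=robot.get_calibration("wrist")
    R=Ro.from_euler("xyz",s["ee_rot"]).as_matrix();T=np.array(c["T_tool_cam"])
    Rw=R@T[:3,:3];tw=R@T[:3,3]+s["ee_pos"]
    P=cloud(d,np.array(c["camera_matrix"]),np.array(c["dist_coeffs"]),Rw.T,-Rw.T@tw);P[d==0]=-1
    return im,d,P
E
python3 - <<'E'
from h import *
im,d,P=wristcloud();cv2.imwrite("pics/w1.png",im)
z=P[...,2];m=(abs(P[...,0]-.42)<.04)&(abs(P[...,1]+.307)<.04)
rect(P,m&(z>.128)&(z<.15),"handle top")
m=(abs(P[...,0]-.42)<.05)&(abs(P[...,1]+.307)<.08)
rect(P,m&(z>.035)&(z<.055),"stand");rect(P,m&(z>.055)&(z<.065),"blade top")
togo([.4205,-.307,.084],1.641)
E
```

```text
t: 0.8
ee_pos: [0.282, -0.4311, 0.231]
ee_rot: [-3.141, 0.0, 0.251]
force: [0.1, -0.5, 0.3]
width: 0.997
grip_force: 0.0
t: 1.5
ee_pos: [0.4207, -0.3062, 0.2311]
ee_rot: [-3.141, 0.0, 0.251]
force: [-0.8, -1.2, 0.1]
width: 0.998
grip_force: 0.0
t: 2.3
ee_pos: [0.42, -0.307, 0.231]
ee_rot: [-3.141, -0.0, 0.894]
force: [0.2, -0.2, 0.1]
width: 1.001
grip_force: 0.0
t: 3.1
ee_pos: [0.42, -0.307, 0.231]
ee_rot: [-3.141, -0.0, 1.534]
force: [0.3, 0.4, 0.5]
width: 0.997
grip_force: 0.0
t: 3.4
ee_pos: [0.42, -0.307, 0.231]
ee_rot: [-3.141, -0.0, 1.643]
force: [0.5, 0.4, -1.2]
width: 1.004
grip_force: 0.0
handle top 1083 c [ 421.7 -305.3] size [15.8 24. ] ang 4.3 z med 138.6
stand 2980 c [ 421.6 -305.6] size [ 33.5 111.2] ang 3.8 z med 45.9
blade top 665 c [ 422.2 -305.7] size [14.3 88.8] ang 6.3 z med 57.2
t 3.45 pos [ 0.42   -0.307   0.2311] rpy [-3.141 -0.     1.642] F [ 0.25 -0.31 -0.69] w 0.998 g 0.0
shift/25mm in tool [-0.    0.02  5.88]
turn/.08 in tool [-0.   -0.01  0.01]
```

Wrist view agrees to within 1.5 mm. Descend and grip.

```bash
python3 -m creep '[[[0.06,0.06,0.98,0,0,0],[0,0,0.98,0,0,0],[0,0,0.98,0,0,0],[0,0,0.98,0,0,0],[0,0,0.98,0,0,0],[0,0,0.98,0,0,0],[0,0,0,0,0,0]]]' 0
python3 -m creep '[[[0,0,0,0,0,0],[0,0,0,0,0,0],[0,0,0,0,0,0],[0,0,0,0,0,0],[0,0,0,0,0,0],[0,0,0,0,0,0],[0,0,0,0,0,0],[0,0,0,0,0,0]]]' 1 50
python3 -m creep '[[[0,0,0,0,0,0],[0,0,0,0,0,0],[0,0,0,0,0,0],[0,0,0,0,0,0]]]'
```

```text
t: 4.15
ee_pos: [0.4203, -0.3043, 0.0815]
ee_rot: [-3.138, -0.004, 1.642]
force: [-0.3, 0.4, 0.8]
width: 1.002
grip_force: 0.0
t: 4.95
ee_pos: [0.4217, -0.3057, 0.0849]
ee_rot: [3.141, 0.001, 1.643]
force: [-0.2, 0.8, 5.3]
width: 0.18
grip_force: 49.5
t: 5.35
ee_pos: [0.4217, -0.3057, 0.0849]
ee_rot: [3.141, 0.001, 1.643]
force: [0.2, 1.0, 6.4]
width: 0.182
grip_force: 49.5
```

```bash
python3 -m creep '[[[0,0,-0.3,0,0,0],[0,0,-0.6,0,0,0],[0,0,-0.8,0,0,0],[0,0,-0.8,0,0,0],[0,0,-0.8,0,0,0],[0,0,-0.7,0,0,0],[0,0,0,0,0,0],[0,0,0,0,0,0]]]'
python3 -m creep '[[[0.89,0.62,0,0,0,0],[0.89,0.62,0,0,0,0],[0.89,0.62,0,0,0,0],[0.89,0.62,0,0,0,0],[0.89,0.62,0,0,0,0],[0.89,0.62,0,0,0,0],[0.89,0.62,0,0,0,0],[0.89,0.62,0,0,0,0]]]'
python3 -m creep '[[[0,0,0,0,0,1],[0,0,0,0,0,1],[0,0,0,0,0,1],[0,0,0,0,0,1],[0,0,0,0,0,1],[0,0,0,0,0,1],[0,0,0,0,0,1],[0,0,0,0,0,1]]]'
python3 -m creep '[[[0,0,0,0,0,1],[0,0,0,0,0,1],[0,0,0,0,0,1],[0,0,0,0,0,1],[0,0,0,0,0,1],[0,0,0,0,0,1],[0,0,0,0,0,1],[0,0,0,0,0,1]]]'
python3 -m creep '[[[0,0,0,0,0,1],[0,0,0,0,0,1],[0,0,0,0,0,1],[0,0,0,0,0,1],[0,0,0,0,0,0.27],[0,0,0,0,0,0],[0,0,0,0,0,0],[0,0,0,0,0,0]]]'
python3 - <<'E'
from h import *
im,d,P=wristcloud();cv2.imwrite("pics/w2.png",im)
z=P[...,2];s=robot.read_state();x,y,zz=s["ee_pos"]
m=(abs(P[...,0]-x)<.06)&(abs(P[...,1]-y)<.02)
rect(P,m&(z>zz-.036)&(z<zz-.018),"blade top")
m=(abs(P[...,0]-.545)<.08)&(abs(P[...,1]+.17)<.045)
rect(P,m&(z>.035)&(z<.075),"bottle")
im,d=robot.get_image("scene");cv2.imwrite("pics/s2.png",im)
togo([.533,-.120,.093],.021)
E
```

```text
t: 6.15
ee_pos: [0.4214, -0.3054, 0.1841]
ee_rot: [3.142, -0.0, 1.643]
force: [0.3, -0.2, -1.4]
width: 0.183
grip_force: 48.7
t: 6.95
ee_pos: [0.5324, -0.1178, 0.183]
ee_rot: [-3.14, -0.001, 1.643]
force: [1.0, -1.1, -1.1]
width: 0.181
grip_force: 48.7
t: 7.75
ee_pos: [0.5319, -0.1188, 0.1829]
ee_rot: [-3.14, 0.0, 0.999]
force: [-0.1, 0.4, -1.5]
width: 0.181
grip_force: 48.8
t: 8.55
ee_pos: [0.5319, -0.1188, 0.1829]
ee_rot: [-3.14, 0.001, 0.359]
force: [0.2, 0.7, -1.7]
width: 0.182
grip_force: 48.8
t: 9.35
ee_pos: [0.5323, -0.119, 0.1841]
ee_rot: [-3.141, 0.0, 0.023]
force: [0.2, 0.7, -1.8]
width: 0.179
grip_force: 48.8
blade top 2220 c [ 558.3 -117.9] size [35.8 15.9] ang 1.8 z med 156.3
bottle 12885 c [ 545.2 -167. ] size [124.9  57.2] ang 1.5 z med 59.3
t 9.45 pos [ 0.5323 -0.119   0.1842] rpy [-3.141  0.     0.022] F [ 0.55  0.53 -1.17] w 0.181 g 48.8
shift/25mm in tool [0.03 0.04 3.65]
turn/.08 in tool [-0.    0.    0.01]
```

View pics/w2.png

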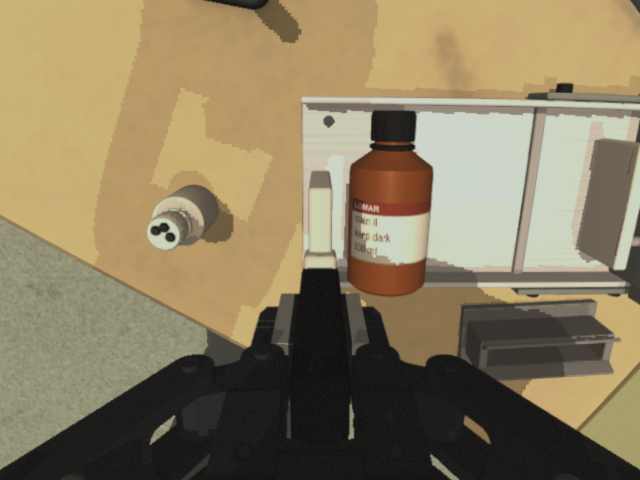

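View pics/s2.png

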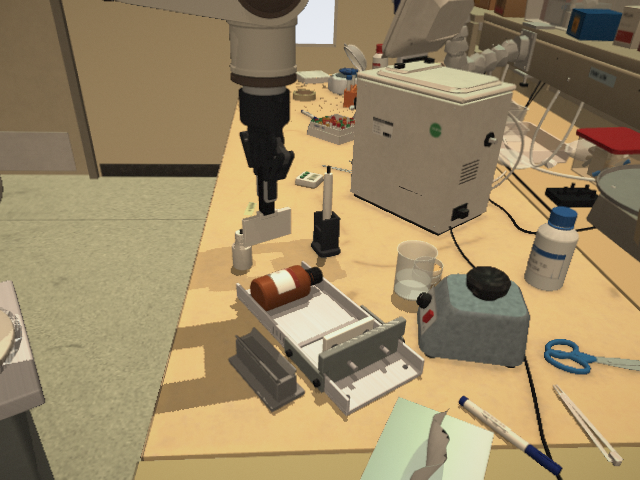

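The paddle is held straight and parallel to the bottle, at px (320,215) and (392,200) in the wrist view. The stand is empty and undisturbed. I'll lower to put the blade edge about 16 mm above the bench, then advance gently along +tool y.

```bash
python3 -m creep '[[[0.03,0,0.6,0,0,0],[0,0,0.8,0,0,0],[0,0,0.8,0,0,0],[0,0,0.8,0,0,0],[0,0,0.6,0,0,0],[0,0,0,0,0,0],[0,0,0,0,0,0]]]'
python3 -m creep '[[[0,0.1,0,0,0,0],[0,0.1,0,0,0,0],[0,0.1,0,0,0,0],[0,0.1,0,0,0,0],[0,0.1,0,0,0,0],[0,0.08,0,0,0,0],[0,0.08,0,0,0,0],[0,0.08,0,0,0,0]]]'
python3 -m creep '[[[0,0.1,0,0,0,0],[0,0.1,0,0,0,0],[0,0.1,0,0,0,0],[0,0.1,0,0,0,0],[0,0.1,0,0,0,0],[0,0.1,0,0,0,0],[0,0.1,0,0,0,0],[0,0.1,0,0,0,0]]]'
python3 -m creep '[[[0,0.1,0,0,0,0],[0,0.1,0,0,0,0],[0,0.1,0,0,0,0],[0,0.1,0,0,0,0],[0,0.1,0,0,0,0],[0,0.1,0,0,0,0],[0,0.1,0,0,0,0],[0,0.1,0,0,0,0]]]'
python3 - <<'E'
from h import *
im,d,P=wristcloud();cv2.imwrite("pics/w3.png",im)
z=P[...,2];s=robot.read_state();y=s["ee_pos"][1]
m=(abs(P[...,0]-.545)<.08)&(P[...,1]<y-.007)&(P[...,1]>y-.12)
rect(P,m&(z>.035)&(z<.075),"bottle")
print(np.round(s["ee_pos"],4),np.round(s["force"],2))
E
```

```text
t: 10.15
ee_pos: [0.533, -0.1189, 0.0941]
ee_rot: [-3.141, 0.001, 0.021]
force: [-0.1, -0.7, -1.1]
width: 0.179
grip_force: 48.9
t: 10.95
ee_pos: [0.5335, -0.1376, 0.0943]
ee_rot: [-3.141, 0.0, 0.021]
force: [-0.3, 0.4, -0.6]
width: 0.18
grip_force: 48.9
t: 11.75
ee_pos: [0.5339, -0.1577, 0.0943]
ee_rot: [-3.141, -0.0, 0.021]
force: [0.1, -0.4, -1.0]
width: 0.186
grip_force: 48.9
t: 12.55
ee_pos: [0.5343, -0.1777, 0.0943]
ee_rot: [-3.141, 0.0, 0.021]
force: [0.1, -1.0, -1.0]
width: 0.184
grip_force: 48.9
bottle 20051 c [ 547.8 -212.3] size [ 54.6 121.8] ang 90.0 z med 59.4
[ 0.5343 -0.178   0.0943] [-1.12 -0.26 -0.7 ]
```

The bottle is rolling in contact (axis 34 mm ahead of the TCP, as it should be). On to the rib, slower as it gets there.

```bash
python3 -m creep '[[[0,0.1,0,0,0,0],[0,0.1,0,0,0,0],[0,0.1,0,0,0,0],[0,0.1,0,0,0,0],[0,0.1,0,0,0,0],[0,0.1,0,0,0,0],[0,0.1,0,0,0,0],[0,0.1,0,0,0,0]]]'
python3 -m creep '[[[0,0.1,0,0,0,0],[0,0.1,0,0,0,0],[0,0.1,0,0,0,0],[0,0.1,0,0,0,0],[0,0.1,0,0,0,0],[0,0.1,0,0,0,0],[0,0.1,0,0,0,0],[0,0.1,0,0,0,0]]]'
python3 -m creep '[[[0,0.06,0,0,0,0],[0,0.06,0,0,0,0],[0,0.06,0,0,0,0],[0,0.06,0,0,0,0],[0,0.06,0,0,0,0],[0,0.06,0,0,0,0],[0,0.06,0,0,0,0],[0,0.06,0,0,0,0]]]'
python3 - <<'E'
from h import *
im,d,P=wristcloud();cv2.imwrite("pics/w4.png",im)
z=P[...,2];s=robot.read_state();y=s["ee_pos"][1]
m=(abs(P[...,0]-.545)<.08)&(P[...,1]<y-.007)&(P[...,1]>y-.068)
rect(P,m&(z>.045)&(z<.075),"bottle")
m=(abs(P[...,0]-.53)<.03)&(z>.02)&(z<.055)&(P[...,1]<-.3)&(P[...,1]>-.36);print("pad face y",np.percentile(P[m][:,1],[5,50,95]) if m.any() else None)
print(np.round(s["ee_pos"],4),np.round(s["force"],2))
E
```

```text
t: 13.4
ee_pos: [0.5348, -0.1977, 0.0943]
ee_rot: [-3.141, 0.0, 0.021]
force: [0.2, -0.2, -0.8]
width: 0.18
grip_force: 48.9
t: 14.2
ee_pos: [0.5352, -0.2177, 0.0943]
ee_rot: [-3.141, 0.0, 0.021]
force: [0.2, -0.0, -1.4]
width: 0.182
grip_force: 48.9
t: 15.0
ee_pos: [0.5355, -0.2296, 0.0943]
ee_rot: [-3.141, -0.0, 0.021]
force: [0.5, -0.2, -1.3]
width: 0.183
grip_force: 48.9
bottle 19008 c [ 548.8 -263.6] size [121.3  53.7] ang 1.2 z med 60.2
pad face y [-0.35369383 -0.3298266  -0.32902339]
[ 0.5355 -0.2298  0.0943] [-0.9  -0.3  -0.67]
```

Pad face is at y≈−0.3295, which puts the rib at ≈−0.283; the bottle is now at the rib. I'll go over slowly, 1 mm per row.

```bash
python3 -m creep '[[[0,0.04,0,0,0,0],[0,0.04,0,0,0,0],[0,0.04,0,0,0,0],[0,0.04,0,0,0,0],[0,0.04,0,0,0,0],[0,0.04,0,0,0,0]]]'
python3 -m creep '[[[0,0.04,0,0,0,0],[0,0.04,0,0,0,0],[0,0.04,0,0,0,0],[0,0.04,0,0,0,0],[0,0.04,0,0,0,0],[0,0.04,0,0,0,0]]]'
python3 -m creep '[[[0,0.04,0,0,0,0],[0,0.04,0,0,0,0],[0,0.04,0,0,0,0],[0,0.04,0,0,0,0],[0,0.04,0,0,0,0],[0,0.04,0,0,0,0]]]'
python3 - <<'E'
from h import *
im,d,P=wristcloud();cv2.imwrite("pics/w5.png",im)
z=P[...,2];s=robot.read_state();y=s["ee_pos"][1]
m=(abs(P[...,0]-.545)<.08)&(P[...,1]<y-.007)&(P[...,1]>-.327)
rect(P,m&(z>.045)&(z<.080),"bottle");print(z[m&(z<.09)].max())
print(np.round(s["ee_pos"],4),np.round(s["force"],2))
E
```

```text
t: 15.65
ee_pos: [0.5356, -0.2355, 0.0943]
ee_rot: [-3.142, 0.0, 0.021]
force: [-0.2, 2.1, -0.1]
width: 0.18
grip_force: 49.1
t: 16.25
ee_pos: [0.5357, -0.2416, 0.0943]
ee_rot: [-3.142, 0.0, 0.021]
force: [-0.8, 1.0, -0.3]
width: 0.181
grip_force: 49.0
t: 16.85
ee_pos: [0.5358, -0.2476, 0.0943]
ee_rot: [-3.142, 0.0, 0.021]
force: [0.3, 0.1, -0.9]
width: 0.18
grip_force: 49.0
bottle 20128 c [ 550.6 -281.8] size [118.5  54.4] ang 1.5 z med 63.6
0.08996552239743777
[ 0.5358 -0.2477  0.0943] [-0.57 -0.33 -0.98]
```

```bash
python3 -m creep '[[[0,0.04,0,0,0,0],[0,0.04,0,0,0,0],[0,0.04,0,0,0,0],[0,0.04,0,0,0,0],[0,0.04,0,0,0,0],[0,0.04,0,0,0,0]]]'
python3 -m creep '[[[0,0.04,0,0,0,0],[0,0.04,0,0,0,0],[0,0.04,0,0,0,0],[0,0.04,0,0,0,0],[0,0.04,0,0,0,0],[0,0.04,0,0,0,0],[0,0,0,0,0,0],[0,0,0,0,0,0]]]'
python3 - <<'E'
from h import *
im,d,P=wristcloud();cv2.imwrite("pics/w6.png",im)
z=P[...,2];s=robot.read_state();y=s["ee_pos"][1]
m=(abs(P[...,0]-.545)<.08)&(P[...,1]<y-.007)&(P[...,1]>-.327)
rect(P,m&(z>.045)&(z<.080),"bottle")
F=[]
print(np.round(s["ee_pos"],4),np.round(s["force"],2))
E
```

```text
t: 17.5
ee_pos: [0.5359, -0.2536, 0.0943]
ee_rot: [-3.141, 0.0, 0.021]
force: [0.4, 0.0, -0.6]
width: 0.182
grip_force: 49.0
t: 18.3
ee_pos: [0.5361, -0.2594, 0.0943]
ee_rot: [-3.141, 0.0, 0.021]
force: [-0.3, -0.1, -1.7]
width: 0.179
grip_force: 49.0
bottle 20163 c [ 551.4 -296.7] size [117.4  60.5] ang 0.0 z med 60.4
[ 0.5361 -0.2594  0.0943] [ 0.21  0.46 -0.81]
```

The bottle has dropped into the nest. Now close in and press, watching Fy.

```bash
python3 -m creep '[[[0,0.04,0,0,0,0],[0,0.04,0,0,0,0],[0,0.04,0,0,0,0],[0,0.04,0,0,0,0],[0,0.04,0,0,0,0],[0,0.04,0,0,0,0]]]' | egrep 't:|pos|force'
python3 -m creep '[[[0,0.02,0,0,0,0],[0,0.02,0,0,0,0]]]'| egrep 't:|pos|force'
python3 -m creep '[[[0,0.02,0,0,0,0],[0,0.02,0,0,0,0]]]'| egrep 't:|pos|force'
```

```text
t: 18.95
ee_pos: [0.5362, -0.2655, 0.0943]
ee_rot: [-3.141, -0.0, 0.021]
force: [1.1, -0.4, -1.1]
grip_force: 49.0
t: 19.15
ee_pos: [0.5362, -0.2665, 0.0943]
ee_rot: [-3.141, 0.0, 0.021]
force: [0.8, -0.5, -1.1]
grip_force: 49.0
t: 19.35
ee_pos: [0.5363, -0.2675, 0.0943]
ee_rot: [-3.141, -0.0, 0.021]
force: [0.1, 0.4, -0.9]
grip_force: 49.0
```

```bash
python3 -m creep '[[[0,0.02,0,0,0,0],[0,0.02,0,0,0,0]]]'| egrep 't:|pos|force'
python3 -m creep '[[[0,0.02,0,0,0,0],[0,0.02,0,0,0,0]]]'| egrep 't:|pos|force'
python3 -m creep '[[[0,0,0,0,0,0]]]'| egrep 't:|force'
```

```text
t: 19.55
ee_pos: [0.5363, -0.2683, 0.0943]
ee_rot: [-3.141, 0.0, 0.021]
force: [0.1, 2.0, -0.9]
grip_force: 49.0
t: 19.75
ee_pos: [0.5363, -0.2692, 0.0942]
ee_rot: [-3.141, 0.0, 0.021]
force: [0.3, 4.7, 0.2]
grip_force: 49.1
t: 19.85
ee_rot: [-3.141, 0.0, 0.021]
force: [-0.9, 3.8, 0.2]
grip_force: 49.1
```

```bash
python3 -m creep '[[[0,0,0,0,0,0]]]'| egrep 'ee_pos|^force'
python3 -m creep '[[[0,0,0,0,0,0]]]'| egrep 'ee_pos|^force'
python3 -m creep '[[[0,0.016,0,0,0,0]]]'| egrep 'ee_pos|^force'
python3 -m creep '[[[0,0,0,0,0,0]]]'| egrep 'ee_pos|^force'
python3 -m creep '[[[0,0,0,0,0,0]]]'| egrep 'ee_pos|^force'
python3 -m creep '[[[0,0,0,0,0,0]]]'| egrep 'ee_pos|^force'
```

```text
ee_pos: [0.5363, -0.2693, 0.0943]
force: [-0.9, 4.8, 0.5]
ee_pos: [0.5363, -0.2693, 0.0943]
force: [-0.5, 4.2, -0.4]
ee_pos: [0.5363, -0.2697, 0.0943]
force: [-0.2, 5.6, 0.9]
ee_pos: [0.5363, -0.2698, 0.0943]
force: [0.4, 4.6, 1.1]
ee_pos: [0.5363, -0.2698, 0.0943]
force: [-0.0, 5.8, 0.5]
ee_pos: [0.5363, -0.2698, 0.0943]
force: [-0.3, 5.1, 0.2]
```

About 5.2 N. Hold it there, then back off gently and lift.

```bash
python3 -m creep '[[[0,0,0,0,0,0],[0,0,0,0,0,0],[0,0,0,0,0,0],[0,0,0,0,0,0],[0,0,0,0,0,0],[0,0,0,0,0,0],[0,0,0,0,0,0],[0,0,0,0,0,0]]]'| egrep 't:|ee_pos|^force'
python3 -m creep '[[[0,0,0,0,0,0],[0,0,0,0,0,0],[0,0,0,0,0,0],[0,0,0,0,0,0],[0,0,0,0,0,0],[0,0,0,0,0,0]]]'| egrep 't:|ee_pos|^force'
python3 -m creep '[[[0,-0.03,0,0,0,0],[0,-0.03,0,0,0,0],[0,-0.03,0,0,0,0],[0,-0.03,0,0,0,0],[0,-0.05,0,0,0,0],[0,-0.05,0,0,0,0],[0,-0.1,0,0,0,0],[0,-0.1,0,0,0,0]]]'| egrep 't:|ee_pos|^force'
python3 -m creep '[[[0,-0.2,0,0,0,0],[0,-0.2,0,0,0,0],[0,-0.2,0,0,0,0],[0,-0.2,0,0,0,0],[0,-0.2,0,0,0,0],[0,-0.1,0,0,0,0],[0,0,0,0,0,0]]]'| egrep 't:|ee_pos|^force'
python3 -m creep '[[[0,0,-0.5,0,0,0],[0,0,-0.8,0,0,0],[0,0,-0.8,0,0,0],[0,0,-0.8,0,0,0],[0,0,-0.7,0,0,0],[0,0,0,0,0,0],[0,0,0,0,0,0]]]'| egrep 't:|ee_pos|^force'
python3 - <<'E'
from h import *
im,d,P=wristcloud();cv2.imwrite("pics/w7.png",im)
z=P[...,2];s=robot.read_state();x,y,zz=s["ee_pos"]
m=(abs(P[...,0]-.545)<.08)&(P[...,1]<-.265)&(P[...,1]>-.329)
rect(P,m&(z>.045)&(z<.080),"bottle")
m=(abs(P[...,0]-x)<.06)&(abs(P[...,1]-y)<.02)
rect(P,m&(z>zz-.036)&(z<zz-.02),"blade top")
togo([.4216,-.3056,.19],1.641)
E
```

```text
t: 21.25
ee_pos: [0.5363, -0.2697, 0.0943]
ee_rot: [-3.141, -0.0, 0.021]
force: [0.6, 4.5, 1.1]
t: 21.85
ee_pos: [0.5363, -0.2698, 0.0943]
ee_rot: [-3.141, -0.0, 0.021]
force: [-0.1, 5.1, 0.3]
t: 22.65
ee_pos: [0.5361, -0.2591, 0.0943]
ee_rot: [-3.141, -0.0, 0.021]
force: [0.1, -1.2, -1.5]
t: 23.35
ee_pos: [0.5355, -0.2315, 0.0944]
ee_rot: [-3.141, -0.0, 0.022]
force: [0.1, -0.1, -1.7]
t: 24.05
ee_pos: [0.5355, -0.232, 0.1845]
ee_rot: [3.141, -0.0, 0.021]
force: [1.4, -0.1, -0.8]
bottle 11827 c [ 547.2 -301. ] size [ 55.9 125.3] ang 90.0 z med 60.1
blade top 2139 c [ 561.4 -230.8] size [36.2 16. ] ang 2.4 z med 156.7
t 24.1 pos [ 0.5353 -0.2318  0.1838] rpy [-3.141e+00  1.000e-03  2.100e-02] F [ 0.13  0.26 -1.47] w 0.179 g 49.1
shift/25mm in tool [-4.61  2.85 -0.25]
turn/.08 in tool [-1.000e-02  0.000e+00 -2.025e+01]
```

View pics/w7.png

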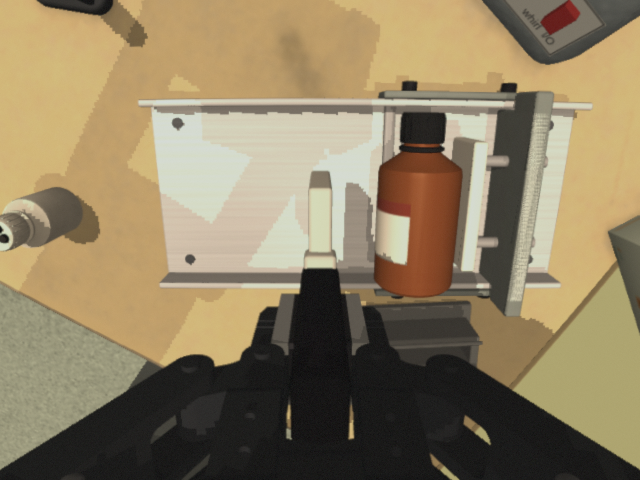

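The bottle lies in the nest between rib and pad (wrist view, px (418,200)), and the paddle hasn't shifted in the grip. Next I turn back and go above the stand.

```bash
python3 -m creep '[[[0,0,0,0,0,-1],[0,0,0,0,0,-1],[0,0,0,0,0,-1],[0,0,0,0,0,-1],[0,0,0,0,0,-1],[0,0,0,0,0,-1],[0,0,0,0,0,-1],[0,0,0,0,0,-1]]]' >/dev/null
python3 -m creep '[[[0,0,0,0,0,-1],[0,0,0,0,0,-1],[0,0,0,0,0,-1],[0,0,0,0,0,-1],[0,0,0,0,0,-1],[0,0,0,0,0,-1],[0,0,0,0,0,-1],[0,0,0,0,0,-1]]]' >/dev/null
python3 -m creep '[[[0,0,0,0,0,-1],[0,0,0,0,0,-1],[0,0,0,0,0,-1],[0,0,0,0,0,-1],[0,0,0,0,0,-0.25],[0,0,0,0,0,0]]]'
python3 -m creep '[[[-0.44,-0.79,0,0,0,0],[-0.44,-0.79,0,0,0,0],[-0.44,-0.79,0,0,0,0],[-0.44,-0.79,0,0,0,0],[-0.44,-0.79,0,0,0,0],[-0.44,-0.79,0,0,0,0],[0,0,0,0,0,0],[0,0,0,0,0,0]]]'
python3 - <<'E'
from h import *
im,d,P=wristcloud();cv2.imwrite("pics/w8.png",im)
z=P[...,2];s=robot.read_state();x,y,zz=s["ee_pos"]
m=(abs(P[...,0]-x)<.03)&(abs(P[...,1]-y)<.06)
rect(P,m&(z>zz-.034)&(z<zz-.022),"blade top")
m=(abs(P[...,0]-.42)<.05)&(abs(P[...,1]+.307)<.08)
rect(P,m&(z>.035)&(z<.055),"stand")
togo([.4216,-.3056,.086],1.641)
E
```

```text
t: 26.3
ee_pos: [0.5353, -0.2318, 0.1836]
ee_rot: [-3.141, -0.001, 1.64]
force: [0.1, -0.3, -0.3]
width: 0.184
grip_force: 49.1
t: 27.1
ee_pos: [0.4218, -0.3062, 0.1842]
ee_rot: [3.141, -0.0, 1.639]
force: [-0.1, 0.7, -1.5]
width: 0.177
grip_force: 49.2
blade top 1925 c [ 419.  -279.5] size [15.9 35.7] ang 5.9 z med 156.3
stand 3545 c [ 421.5 -305.1] size [ 33.6 110.2] ang 3.7 z med 46.1
t 27.15 pos [ 0.4221 -0.3059  0.1842] rpy [ 3.142 -0.     1.64 ] F [-0.17 -0.74 -1.31] w 0.182 g 49.2
shift/25mm in tool [ 0.01 -0.02  3.93]
turn/.08 in tool [ 0.   -0.   -0.02]
```

Aligned within about 1 mm. Lower into the slot.

```bash
python3 -m creep '[[[0,0,0.8,0,0,0],[0,0,0.8,0,0,0],[0,0,0.5,0,0,0],[0,0,0.3,0,0,0],[0,0,0.2,0,0,0],[0,0,0.2,0,0,0],[0,0,0,0,0,0]]]'| egrep 't:|ee_pos|^force'
python3 -m creep '[[[0,0,0.2,0,0,0],[0,0,0.2,0,0,0],[0,0,0.2,0,0,0],[0,0,0.2,0,0,0],[0,0,0.15,0,0,0],[0,0,0.1,0,0,0],[0,0,0,0,0,0]]]'| egrep 't:|ee_pos|^force'
python3 -m creep '[[[0,0,0.03,0,0,0],[0,0,0,0,0,0]]]'| egrep 't:|ee_pos|^force'
```

```text
t: 27.85
ee_pos: [0.422, -0.306, 0.1141]
ee_rot: [-3.141, -0.0, 1.641]
force: [-0.2, -0.2, -0.6]
t: 28.55
ee_pos: [0.4218, -0.306, 0.0877]
ee_rot: [-3.141, -0.0, 1.641]
force: [0.2, -0.3, -0.4]
t: 28.75
ee_pos: [0.422, -0.3061, 0.0874]
ee_rot: [3.141, 0.0, 1.641]
force: [0.3, -0.3, -0.5]
```

```bash
python3 -m creep '[[[0,0,0.04,0,0,0],[0,0,0,0,0,0]]]'| egrep 'ee_pos|^force'
python3 -m creep '[[[0,0,0.03,0,0,0],[0,0,0,0,0,0]]]'| egrep 'ee_pos|^force'
python3 -m creep '[[[0,0,0.03,0,0,0],[0,0,0,0,0,0]]]'| egrep 'ee_pos|^force'
```

```text
ee_pos: [0.4219, -0.306, 0.0863]
force: [0.1, 0.7, -0.7]
ee_pos: [0.4219, -0.306, 0.0855]
force: [-0.2, 0.2, -0.7]
ee_pos: [0.422, -0.3061, 0.0849]
force: [0.3, 0.4, 1.5]
```

Seated at the original height. Release and rise.

```bash
python3 -m creep '[[[0,0,0,0,0,0],[0,0,0,0,0,0],[0,0,0,0,0,0],[0,0,0,0,0,0],[0,0,0,0,0,0],[0,0,0,0,0,0],[0,0,0,0,0,0],[0,0,0,0,0,0]]]' 0
python3 -m creep '[[[0,0,-0.3,0,0,0],[0,0,-0.6,0,0,0],[0,0,-0.9,0,0,0],[0,0,-0.9,0,0,0],[0,0,-0.9,0,0,0],[0,0,-0.9,0,0,0],[0,0,-0.9,0,0,0],[0,0,-0.6,0,0,0]]]'
python3 -m creep '[[[0,0,0,0,0,0],[0,0,0,0,0,0]]]' >/dev/null
python3 - <<'E'
from h import *
im,d,P=wristcloud();cv2.imwrite("pics/w9.png",im)
z=P[...,2];m=(abs(P[...,0]-.42)<.04)&(abs(P[...,1]+.307)<.04)
rect(P,m&(z>.125)&(z<.15),"handle top")
m=(abs(P[...,0]-.42)<.05)&(abs(P[...,1]+.307)<.08);rect(P,m&(z>.035)&(z<.055),"stand");rect(P,m&(z>.055)&(z<.065),"blade top")
im,d=robot.get_image("scene");cv2.imwrite("pics/s9.png",im)
E
```

```text
t: 30.15
ee_pos: [0.4219, -0.306, 0.0848]
ee_rot: [-3.142, -0.0, 1.641]
force: [0.9, 0.0, 0.5]
width: 1.004
grip_force: 0.0
t: 30.95
ee_pos: [0.4221, -0.3062, 0.237]
ee_rot: [3.14, 0.001, 1.641]
force: [-0.6, -0.0, -0.1]
width: 1.003
grip_force: 0.0
handle top 1092 c [ 421.8 -305.7] size [15.9 23.9] ang 4.0 z med 138.5
stand 2897 c [ 421.6 -305.8] size [ 33.5 111.6] ang 3.7 z med 46.0
blade top 651 c [ 422.4 -305.9] size [15.3 88.7] ang 7.1 z med 57.3
```

View pics/s9.png

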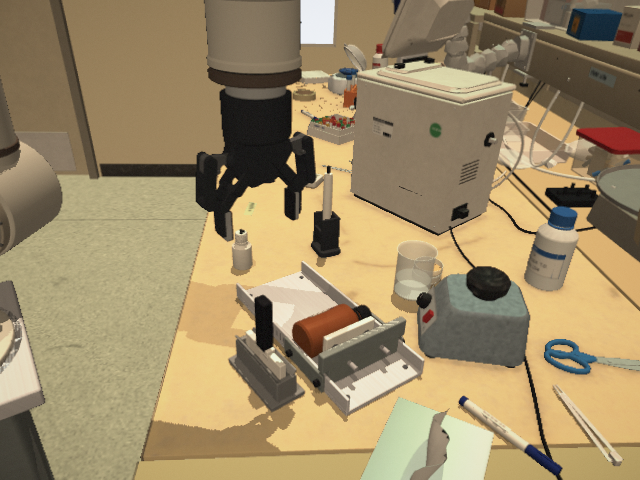

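The paddle stands upright in its stand at px (263,345). The bottle lies in the nest against the pad at (325,330), and the other things are where they were.

```bash
python3 -c "
from station import robot
print(robot.hand_in())"
```

```text
the job is handed in; nothing more can be done
None
```

The job is handed in at about 31 s: the bottle was rolled over the rib, pressed against the pad at about 5 N for roughly 2 s and left lying in the nest, and the paddle stands back in its slot with nothing else touched.

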